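# Find the loaded specimen canister by weight and show it to the reader

## Robot

A 6-joint arm with a two-finger parallel gripper is mounted at the origin on a cart in front of the work surface, level with it; the furniture and walls round the work are solid. World frame = base frame: x ahead of the robot, y to its left, z up, the work surface at z = 0. Lengths are in m, angles in rad, forces in N, time in s.
With the tool pointing down it reaches from about 0.325 to 0.875 m from the base axis. Payload 4.4 kg.
Tool frame: the origin (TCP) lies at the very end of the fingers, on their centre line; the grasp point (between the pads) lies 19 mm behind it; x points along the fingers, y is the direction in which the jaws open and shut, and the axes are right-handed (so a half turn about x gives the same grasp; the last joint's range is limited). The gripper opens to 85 mm and grips with 20 to 120 N. Pads are 22 mm wide; open, the fingers measure 114 mm over their backs; the gripper's body (76 mm by 85 mm) begins 54 mm behind the grasp point. The pads swing forward as they close: fully open they stand 13 mm farther back than shut.
Start: joints at [-1.5, 0.207, 1.542, -0, 1.393, -0.15], TCP at [0.126, -0.561, 0.231] pointing down, gripper open.
Joint ranges: [-2.73, 2.73], [-0.86, 2.22], [0.23, 2.46], [-1.11, 4.25], [0.08, 2.63], [-2.82, 2.82]. Speed limits (rad/s): [2.79, 2.79, 3.14, 3.14, 3.14, 3.14].

## Interface

Orientations are given as [roll, pitch, yaw] about the fixed x, y, z axes, in that order (R = Rz(yaw) Ry(pitch) Rx(roll)).
In Python, from workcell import manip gives the robot as it stands.
- The arm moves only by the tool apply_moves, never from a script. Its argument "plan" is a list of rows, each an object of numbers: "ax", "ay", "az": the turn, a rotation vector about the tool's x, y, z in rad; "dx", "dy", "dz": the shift along the tool's x, y, z in m; "claw": the opening, from 0 (shut) to 1 (fully open). A call has 1 to 12 rows; each row is the pose to reach, as a shift and turn from the pose commanded when the call began, along the tool's axes at that moment; what a row does not reach only later rows make up. A row lasts 1/10 s, in which the tool goes at most 50 mm and 8.59 degrees, less where a joint would pass 70% of its speed; a pose out of reach is approached as far as the arm can. A call with a gripper value outside its range is refused whole. The fingers move at their own pace and stop on an object; "force" is the grip in N (left out, the last holds). Time passes only in rows, so rows that repeat a pose let the fingers close. It gives the time, the measured TCP pose, the force and the opening at its end, in the units of the state.
- manip.observe(): the state, without advancing time (a new reading comes with each control period).
- manip.snapshot(name): name is "scene" or "top"; returns a dict with "pixels" (400x640x3 uint8, red, green, blue), "K" (3x3 intrinsics, pixels), "world_from_camera" (4x4, takes a point from camera to world coordinates). Camera axes: x right, y down, z forward; pixel columns grow to the right and rows downward; lengths in m; the calibration is good to about 2 mm. A picture is of the moment at which its call begins. There is no depth.
- manip.close_job(): hands the job in, once; it reports no verdict.
Trained networks look in the newest picture that a camera, given by its name, has taken for a name from the list of things; names that differ only in an ending like _2 or _b are one class to them, and where a whole thing is asked for, a point or a joint stands for the part that bears it (a point fixed in the world has none). Each returns a list of dicts, best first, with "conf" (0 to 1); they miss things now and then, are a little off and sometimes report something else, mostly with a low value. They report only what shows in the picture. A call takes as long as a camera call. They do not tell look-alikes from the thing itself.
- manip.recognise(camera, query): "location" ([column, row] in pixels, amid what is visible of it).
The state is a dict: "time": time; "joint_positions": joint angles; "dq": joint speeds; "effort": joint torques, N m; "tcp_pos": TCP position; "tcp_rot": TCP orientation; "ft_force": force on the tool from outside, world axes, zero at the start; "moment": the same for the moment, N m; "gripper_width": finger opening in m.
Only numpy, scipy, OpenCV 4.12 (cv2) and the standard library are available. Lean on these libraries where they do the work, as an engineer would, in place of code of your own. Each camera call takes 0.05 s, during which the arm holds its last target.

## Task

Two canisters look alike, but one holds a steel specimen and the other only a light dummy. Lift the one on the blue stand at least 5 cm to feel its weight for a moment and put it back upright on the middle of its stand, let go, and then lift the one on the yellow stand in the same way. Leave the lighter one standing upright on the middle of its own stand and finish while still holding the heavier one upright and still, centred with its underside about 3 cm above the reader's round window, never letting a canister touch the reader, tipping one over or disturbing the beaker, the red bulb or the timer.

Things in the scene. Friction and masses are not known exactly. Their poses are not given: they have to be found in the camera images.
- canister_a_centre (a point): Closed upright aluminium canister, black ribbed lid (fixed), 50 mm diameter, 80 mm tall; looks like the other. Point: its centre, 40 mm above its underside; z up along its axis. Starts on the middle of the blue stand, underside 8 mm above the worktop. One canister weighs 0.14 to 0.20 kg, the other 0.42 to 0.60 kg; which is heavy varies and cannot be seen. A core inside has 2 mm of play.
- canister_b_centre (a point): Closed upright aluminium canister, black ribbed lid (fixed), 50 mm diameter, 80 mm tall; looks like the other. Point: its centre, 40 mm above its underside; z up along its axis. Starts on the middle of the yellow stand, underside 8 mm above the worktop. One canister weighs 0.14 to 0.20 kg, the other 0.42 to 0.60 kg; which is heavy varies and cannot be seen. A core inside has 2 mm of play.
- blue_stand_top (a point): Middle of the top face of the blue stand: a low fixed disc, 80 mm diameter, 8 mm high, with a black rubber pad in a blue rim; z is up.
- yellow_stand_top (a point): Middle of the top face of the yellow stand: a low fixed disc, 80 mm diameter, 8 mm high, with a black rubber pad in a yellow rim; z is up.
- reader_window (a point): Centre of the round green window (60 mm diameter, steel rim) on top of the reader: a fixed grey box 120 x 120 mm, 31 mm high over all. Point: on the window's surface, 31 mm above the worktop; z is up.
- glass_beaker: Bystander: small open glass beaker, 46 mm diameter, 59 mm tall, loose; origin at the centre of its underside.
- red_bulb: Bystander: red rubber pipette bulb, 55 mm diameter, 82 mm tall, loose, standing; origin at the centre of its underside.
- bench_timer: Bystander: small white bench timer, 34 x 62 mm, 40 mm tall, loose; origin at the centre of its underside.
Things that resemble listed ones, but are neither listed nor needed, are in the scene too. Leave any green or purple look-alike of the part that bears canister_a_centre alone.

How it is judged:
On the way, in this order (a step that is already met when the one before it is completed fails the run):
1. the canister from the blue stand is held in the air, at least 4 cm up, the other one still standing (height (world z) of canister_a_centre above 0.088 m and contact force between canister_a and the fingers above 0.5 N and angle between canister_a_centre's own z axis and vertical below 0.3 rad and horizontal distance between canister_b_centre and yellow_stand_top below 0.02 m and height (world z) of canister_b_centre between 0.044 and 0.052 m and angle between canister_b_centre's own z axis and vertical below 0.08 rad and contact force between canister_b and yellow_stand above 0.7 N and contact force between canister_b and the arm below 0.1 N and contact force between canister_b and the fingers below 0.1 N), for 0.3 s.
2. it stands upright on the middle of the blue stand again, let go (horizontal distance between canister_a_centre and blue_stand_top below 0.02 m and height (world z) of canister_a_centre between 0.044 and 0.052 m and angle between canister_a_centre's own z axis and vertical below 0.08 rad and contact force between canister_a and blue_stand above 0.7 N and contact force between canister_a and the arm below 0.1 N and contact force between canister_a and the fingers below 0.1 N), for 0.2 s.
3. the canister from the yellow stand is held in the air, at least 4 cm up, the other one still standing (all of step 2 and height (world z) of canister_b_centre above 0.088 m and contact force between canister_b and the fingers above 0.5 N and angle between canister_b_centre's own z axis and vertical below 0.3 rad), for 0.3 s.
At the end, for the whole second after the job is handed in: The heavier canister is held in the gripper, still, upright within 0.15 rad, within 20 mm of the middle of the reader's window and with its underside 8 to 60 mm above it, touching nothing but the fingers; the lighter one stands upright, released, within 20 mm of the middle of its own stand (((horizontal distance between canister_a_centre and reader_window below 0.02 m and z of canister_a_centre in the frame of reader_window between 0.048 and 0.1 m and angle between canister_a_centre's own z axis and vertical below 0.15 rad and linear speed of canister_a below 0.03 m/s and contact force between canister_a and the fingers above 0.5 N and contact force between canister_a and reader below 0.1 N and horizontal distance between canister_b_centre and yellow_stand_top below 0.02 m and height (world z) of canister_b_centre between 0.044 and 0.052 m and angle between canister_b_centre's own z axis and vertical below 0.08 rad and contact force between canister_b and yellow_stand between 0.7 and 3 N and contact force between canister_b and the arm below 0.1 N and contact force between canister_b and the fingers below 0.1 N) or (horizontal distance between canister_b_centre and reader_window below 0.02 m and z of canister_b_centre in the frame of reader_window between 0.048 and 0.1 m and angle between canister_b_centre's own z axis and vertical below 0.15 rad and linear speed of canister_b below 0.03 m/s and contact force between canister_b and the fingers above 0.5 N and contact force between canister_b and reader below 0.1 N and horizontal distance between canister_a_centre and blue_stand_top below 0.02 m and height (world z) of canister_a_centre between 0.044 and 0.052 m and angle between canister_a_centre's own z axis and vertical below 0.08 rad and contact force between canister_a and blue_stand between 0.7 and 3 N and contact force between canister_a and the arm below 0.1 N and contact force between canister_a and the fingers below 0.1 N))); the arm keeps its last pose, push and grip.
It fails at once if the small glass beaker is moved more than 25 mm or tipped over (distance of glass_beaker from where it was at the start of the episode above 0.025 m or angle between glass_beaker's own z axis and vertical above 0.5 rad).
It fails at once if the red pipette bulb is moved more than 25 mm or tipped over (distance of red_bulb from where it was at the start of the episode above 0.025 m or angle between red_bulb's own z axis and vertical above 0.5 rad).
It fails at once if the timer is moved more than 25 mm or tipped over (distance of bench_timer from where it was at the start of the episode above 0.025 m or angle between bench_timer's own z axis and vertical above 0.5 rad).
It fails at once if a canister is tipped over (angle between any of canister_a_centre, canister_b_centre's own z axis and vertical above 0.7 rad).
It fails at once if a canister touches the reader (contact force between any of canister_a, canister_b and reader above 0.5 N).
It also fails if it takes over 72 s, if anything falls off the work surface, if the arm or the gripper's body presses on something with over 40 N, if the wrist force passes 120 N, or if a joint passes its speed limit or range.

## Working session

There is one attempt and no reset: what is moved stays moved. The work goes in short steps, Python scripts to look and compute and a tool call to move; the robot and the scene stay as the last step left them, time stands still between calls to the robot, and variables do not carry over. Pictures are saved under pics/ and viewed, and the job is handed in when it is done.

Besides the shell and the picture viewer there is one more tool, called after "Emit:" as name(argument=value, ...) on one line, values as JSON. apply_moves: Moves the arm, as the interface text tells. Its arguments: {"type":"object","properties":{"plan":{"type":"array"},"force":{"type":"number"}},"required":["plan"]}

```bash
mkdir -p pics; ls
python3 - <<'E'
from workcell import manip
import cv2,json
print(manip.observe())
for n in("scene","top"):
    s=manip.snapshot(n); cv2.imwrite(f"pics/{n}0.png",s["pixels"][:,:,::-1])
    print(n,s["K"].tolist(),s["world_from_camera"].tolist())
    for q in["canister_a_centre","canister_b_centre","blue_stand_top","yellow_stand_top","reader_window","glass_beaker","red_bulb","bench_timer"]:
        print(q,[([round(v) for v in d["location"]],round(d["conf"],2)) for d in manip.recognise(n,q)])
E
```

```text
pics
{'time': 0.0, 'joint_positions': array([-1.50049048e+00,  2.07408442e-01,  1.54299098e+00,  4.56009644e-06,
        1.39351423e+00, -1.50467938e-01]), 'dq': array([-1.42194320e-03, -1.29293015e-03, -1.95214572e-03, -1.69168102e-03,
        1.92503058e-05, -9.06880366e-04]), 'effort': array([-1.82076481e-03, -3.83030534e+01, -2.91598302e+01, -3.63344261e-04,
        1.06375606e-02,  3.08961795e-06]), 'tcp_pos': array([ 0.12586935, -0.56025811,  0.23011478]), 'tcp_rot': array([-1.72319738,  1.56847533,  1.63916825]), 'ft_force': array([ 0.18211146, -0.06944846, -0.55220241]), 'moment': array([-0.00456349,  0.07266011,  0.0050605 ]), 'gripper_width': 0.08528907891054788}
scene [[405.86837333257756, 0.0, 322.4036703355262], [0.0, 405.86837333257756, 202.7234472479998], [0.0, 0.0, 1.0]] [[-0.7714640457068804, -0.3820925146265379, 0.5087715955592853, 0.028903595368312558], [-0.6359958045606071, 0.4866721347706088, -0.5988819331213159, 0.6082810716159727], [-0.018776654730760463, -0.7855924792818393, -0.6184592902794286, 0.7548017064677617], [0.0, 0.0, 0.0, 1.0]]
canister_a_centre [([3
[... 439 characters left out ...]
9.9702313340524, 198.34724691529462], [0.0, 0.0, 1.0]] [[0.0382597276273917, -0.975327035629258, 0.21742439332448815, 0.3579468130154419], [-0.9992584213967473, -0.03639861222548153, 0.01255978884137386, -0.04284060513723581], [-0.004335955437808011, -0.21774369014670197, -0.9759963549582233, 1.2189690420025423], [0.0, 0.0, 0.0, 1.0]]
canister_a_centre [([406, 269], 0.96), ([462, 224], 0.72), ([450, 265], 0.71), ([355, 224], 0.67), ([403, 218], 0.6)]
canister_b_centre []
blue_stand_top [([393, 229], 0.78)]
yellow_stand_top [([297, 226], 0.79)]
reader_window [([207, 229], 0.66)]
glass_beaker [([271, 150], 0.9)]
red_bulb [([371, 160], 0.63)]
bench_timer [([193, 151], 0.83), ([402, 220], 0.36)]
```

View pics/scene0.png

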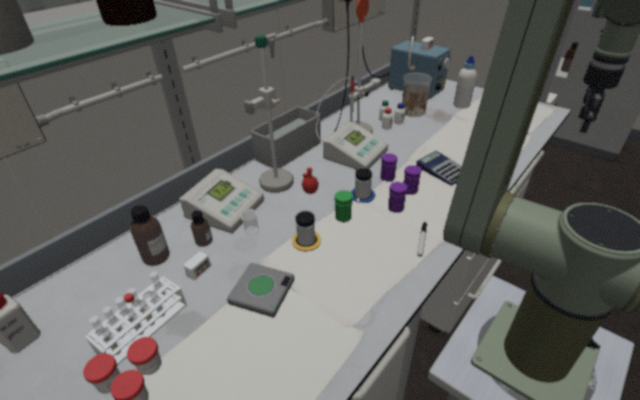

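View pics/top0.png

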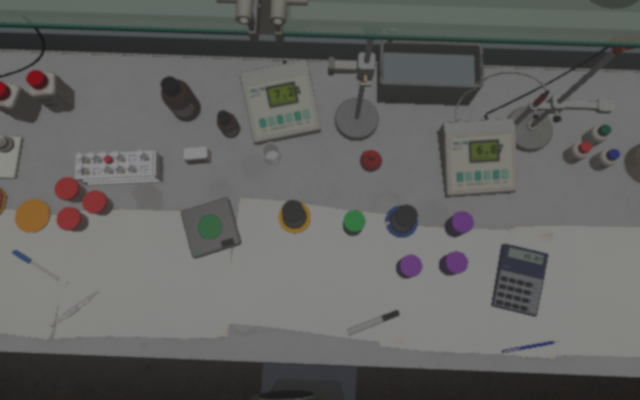

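Run:
```python
import cv2
a=cv2.imread("pics/top0.png")[130:300,160:500]; cv2.imwrite("pics/top0c.png",cv2.resize(a,None,fx=2.3,fy=2.3,interpolation=2))
a=cv2.imread("pics/scene0.png")[130:310,170:440]; cv2.imwrite("pics/scene0c.png",cv2.resize(a,None,fx=2.9,fy=2.9,interpolation=2))
```

```text
(no output)
```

View pics/top0c.png

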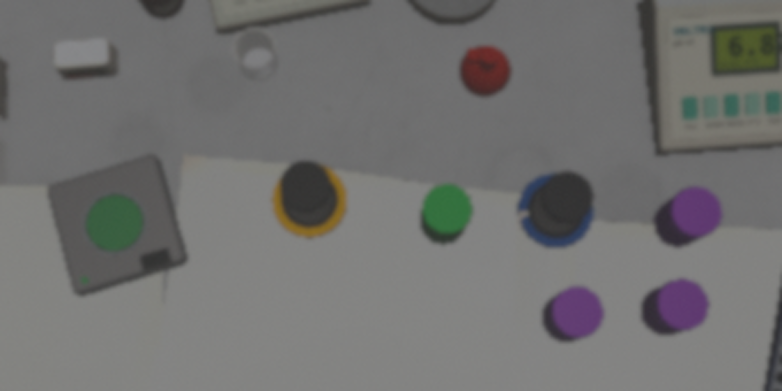

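View pics/scene0c.png

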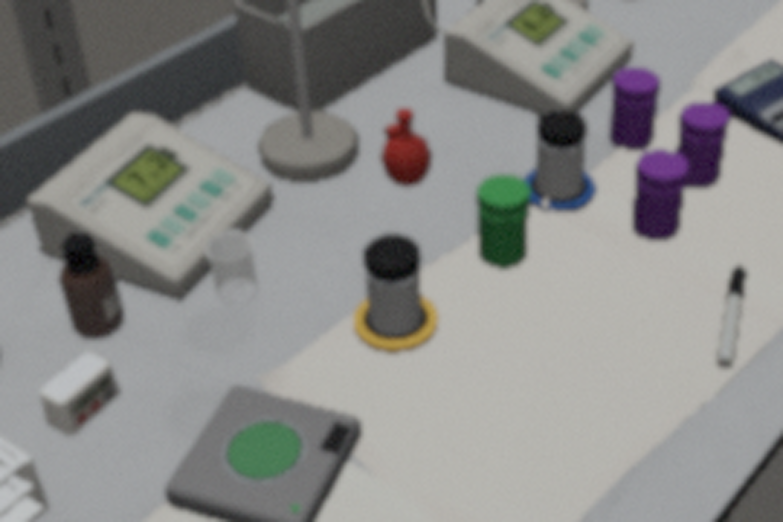

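Candidates for the canisters (top view): the silver one on the blue rim at (404,219) and the silver one on the yellow rim at (294,214). Look-alikes are the green one at (355,222) and the purple ones at (462,224), (410,266) and (456,263). I choose the two silver ones; the crop confirms their rims. The reader is at (209,227).

```bash
cat > h.py <<'E'
import numpy as np,cv2
from scipy.optimize import least_squares
def toplane(s,uv,z):
    uv=np.atleast_2d(uv).astype(float);K=s["K"];T=s["world_from_camera"]
    d=np.c_[(uv[:,0]-K[0,2])/K[0,0],(uv[:,1]-K[1,2])/K[1,1],np.ones(len(uv))]@T[:3,:3].T
    return (T[:3,3]+d*((z-T[2,3])/d[:,2])[:,None])[:,:2]
def proj(s,P):
    T=np.linalg.inv(s["world_from_camera"]);p=np.atleast_2d(P)@T[:3,:3].T+T[:3,3];q=p@np.array(s["K"]).T
    return q[:,:2]/q[:,2:]
def circ(P,r):
    f=lambda c:np.hypot(*(P-c).T)-r
    o=least_squares(f,P.mean(0),loss="soft_l1",f_scale=.001);return o.x,np.std(f(o.x))
E
python3 - <<'E'
from h import *
from workcell import manip
W={"blue":((100,60,20),(130,255,255)),"yellow":((15,90,40),(32,255,255)),"green":((60,70,30),(90,255,255))}
R={"top":{"blue":(380,200,425,245),"yellow":(275,195,315,240),"green":(190,205,225,245),},
"scene":{"blue":(345,160,380,205),"yellow":(285,205,325,255),"green":(240,265,285,305)}}
for n in("top","scene"):
    s=manip.snapshot(n);im=s["pixels"];hsv=cv2.cvtColor(im,cv2.COLOR_RGB2HSV)
    for k,(lo,hi) in W.items():
        x0,y0,x1,y1=R[n][k];m=cv2.inRange(hsv[y0:y1,x0:x1],lo,hi)
        v,u=np.nonzero(m)
        z=.031 if k=="green" else .008
        P=toplane(s,np.c_[u+x0,v+y0],z)
        # outer boundary: per angle max
        c=(P.max(0)+P.min(0))/2
        r=.028 if k=="green" else .0365
        for it in range(3):
            if k=="green": c=P.mean(0)
            else: c,sd=circ(P,r)
        d=np.hypot(*(P-c).T)
        print(n,k,len(u),c.round(4),"r pct",np.percentile(d,[5,50,95]).round(4), "extent",(P.max(0)-P.min(0)).round(4))
    np.savez(f"{n}.npz",**s)
    # lid: dark pixels above
    for k,(x,y) in {"A":(404,216),"B":(294,212)}.items() if n=="top" else {"A":(363,176),"B":(305,219)}.items():
        g=hsv[...,2][y-22:y+22,x-22:x+22]; print(k,np.percentile(g,[5,20,50,80]))
E
python3 - <<'E'
import cv2
a=cv2.imread("pics/top0.png")
b=[cv2.resize(a[190:245,x:x+60],None,fx=6,fy=6,interpolation=2) for x in(270,375)]
import numpy as np
cv2.imwrite("pics/c2.png",np.clip(np.hstack(b)*1.8,0,255))
E
```

```text
top blue 239 [ 0.5817 -0.226 ] r pct [0.0293 0.0346 0.0397] extent [0.0735 0.0746]
top yellow 288 [0.5833 0.0347] r pct [0.0293 0.0345 0.0403] extent [0.0721 0.0736]
top green 430 [0.5451 0.2315] r pct [0.0064 0.0197 0.0271] extent [0.0552 0.0545]
A [ 51.  54. 106. 111.]
B [ 53.  58. 111. 131.]
scene blue 104 [ 0.579  -0.2279] r pct [0.0276 0.0344 0.0447] extent [0.105  0.1245]
scene yellow 194 [0.5794 0.0319] r pct [0.0277 0.0341 0.0422] extent [0.0771 0.0749]
scene green 354 [0.5419 0.231 ] r pct [0.0064 0.0196 0.027 ] extent [0.0846 0.0548]
A [ 32.   80.  128.5 160. ]
B [ 31.  83. 162. 164.][ WARN:0@0.033] global loadsave.cpp:1063 imwrite_ Unsupported depth image for selected encoder is fallbacked to CV_8U.
```

View pics/c2.png

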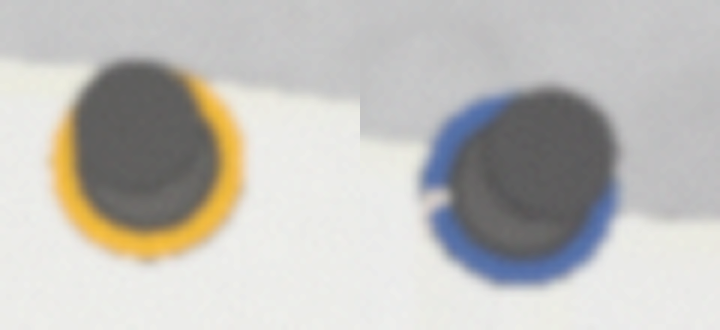

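Run:
```python
from h import *
from workcell import manip
from scipy.spatial.transform import Rotation as R
s=dict(np.load("top.npz"))
for k,uv,z in[("lidA",(406.7,215.3),.088),("lidB",(292.8,211.5),.088),("green",(353.8,221.5),.088),("pur1",(462,222.5),.088),("pur2",(410,266),.088),("pur3",(456,262.5),.088),("beaker",(271,155),0.03),("bulb",(371,161),.05),("timer",(195,154),.04)]:
    print(k,toplane(s,uv,z).round(4))
o=manip.observe();print(o["tcp_pos"],R.from_euler("xyz",o["tcp_rot"]).as_matrix().round(4),o["joint_positions"])
```

```text
lidA [[ 0.578  -0.2246]]
lidB [[0.5772 0.0325]]
green [[ 0.5594 -0.1058]]
pur1 [[ 0.5662 -0.3486]]
pur2 [[ 0.4645 -0.232 ]]
pur3 [[ 0.4761 -0.3334]]
beaker [[0.7265 0.0964]]
bulb [[ 0.7141 -0.1454]]
timer [[0.7191 0.2791]]
[ 0.12593274 -0.56104503  0.23128725] [[ 0.      0.219  -0.9757]
 [ 0.     -0.9757 -0.219 ]
 [-1.     -0.     -0.    ]] [-1.50047942e+00  2.06601836e-01  1.54148607e+00  9.90531667e-06
  1.39351399e+00 -1.50491630e-01]
```

Emit:
apply_moves(plan=[{"ax":0.03,"dy":-0.0228,"dz":-0.0517,"claw":1},{"ax":0.06,"dy":-0.04,"dz":-0.0906,"claw":1},{"ax":0.1,"dy":-0.06,"dz":-0.136,"claw":1},{"ax":0.14,"dy":-0.08,"dz":-0.181,"claw":1},{"ax":0.18,"dy":-0.1,"dz":-0.2266,"claw":1},{"ax":0.2208,"dy":-0.12,"dz":-0.272,"claw":1},{"ax":0.2208,"dy":-0.14,"dz":-0.317,"claw":1},{"ax":0.2208,"dy":-0.16,"dz":-0.3626,"claw":1},{"ax":0.2208,"dy":-0.18,"dz":-0.408,"claw":1},{"ax":0.2208,"dy":-0.2,"dz":-0.453,"claw":1},{"ax":0.2208,"dy":-0.2179,"dz":-0.494,"claw":1},{"ax":0.2208,"dy":-0.2279,"dz":-0.5165,"claw":1}], force=50)

```text
invalid input
```

```bash
cat > st.py <<'E'
from workcell import manip
from scipy.spatial.transform import Rotation as R
o=manip.observe();print(o["time"],o["tcp_pos"].round(4),R.from_euler("xyz",o["tcp_rot"]).as_matrix().round(3).tolist(),o["joint_positions"].round(2),o["ft_force"].round(2),o["moment"].round(2),o["gripper_width"].round(4),abs(o["dq"]).max().round(3), o["effort"].round(2))
E
python3 st.py
```

```text
Traceback (most recent call last):
  File "st.py", line 3, in <module>
    o=manip.observe();print(o["time"],o["tcp_pos"].round(4),R.from_euler("xyz",o["tcp_rot"]).as_matrix().round(3).tolist(),o["joint_positions"].round(2),o["ft_force"].round(2),o["moment"].round(2),o["gripper_width"].round(4),abs(o["dq"]).max().round(3), o["effort"].round(2))
                                                                                                                                                                                                     ^^^^^^^^^^^^^^^^^^^^^^^^
AttributeError: 'float' object has no attribute 'round'
```

Emit:
apply_moves(plan=[{"ax":0.03,"ay":0,"az":0,"dx":0,"dy":-0.02,"dz":-0.045,"claw":1}], force=50)

```text
time: 1.1
tcp_pos: [0.1623, -0.5345, 0.2315]
tcp_rot: [0.877, 1.567, -2.081]
ft_force: [1.5, 0.2, 1.1]
gripper_width: 0.0853
```

```bash
sed -i 's/o\["gripper_width"\].round(4)/round(o["gripper_width"],4)/' st.py
python3 st.py
```

```text
1.1 [ 0.1623 -0.5345  0.2315] [[-0.002, 0.182, -0.983], [-0.003, -0.983, -0.182], [-1.0, 0.003, 0.002]] [-1.43  0.17  1.58 -0.    1.38 -0.04] [1.55 0.22 1.11] [-0.   -0.02  0.06] 0.0853 1.105 [-6.550e+00 -3.439e+01 -2.962e+01 -6.300e-01  3.000e-02 -1.260e+00]
```

Emit:
apply_moves(plan=[{"ax":0.03,"ay":0,"az":0,"dx":0,"dy":-0.02,"dz":-0.042,"claw":1},{"ax":0.06,"ay":0,"az":0,"dx":0,"dy":-0.04,"dz":-0.084,"claw":1},{"ax":0.09,"ay":0,"az":0,"dx":0,"dy":-0.06,"dz":-0.126,"claw":1},{"ax":0.12,"ay":0,"az":0,"dx":0,"dy":-0.08,"dz":-0.168,"claw":1},{"ax":0.15,"ay":0,"az":0,"dx":0,"dy":-0.1,"dz":-0.21,"claw":1},{"ax":0.1908,"ay":0,"az":0,"dx":0,"dy":-0.12,"dz":-0.252,"claw":1},{"ax":0.1908,"ay":0,"az":0,"dx":0,"dy":-0.14,"dz":-0.294,"claw":1},{"ax":0.1908,"ay":0,"az":0,"dx":0,"dy":-0.16,"dz":-0.336,"claw":1},{"ax":0.1908,"ay":0,"az":0,"dx":0,"dy":-0.18,"dz":-0.378,"claw":1},{"ax":0.1908,"ay":0,"az":0,"dx":0,"dy":-0.2,"dz":-0.42,"claw":1},{"ax":0.1908,"ay":0,"az":0,"dx":0,"dy":-0.215,"dz":-0.45,"claw":1},{"ax":0.1908,"ay":0,"az":0,"dx":0,"dy":-0.2221,"dz":-0.4651,"claw":1}], force=50)

```text
time: 2.3
tcp_pos: [0.5819, -0.2231, 0.2311]
tcp_rot: [-2.345, 1.57, 0.8]
ft_force: [-0.4, -0.0, -1.0]
gripper_width: 0.0855
```

```bash
python3 st.py
```

```text
2.3 [ 0.5819 -0.2231  0.2311] [[0.0, 0.003, -1.0], [0.0, -1.0, -0.003], [-1.0, -0.0, -0.0]] [-0.51  0.31  1.42  0.    1.42  1.06] [-0.37 -0.03 -0.98] [ 0.01 -0.01 -0.  ] 0.0855 0.231 [  0.1  -43.38 -29.16   0.21  -0.09  -0.08]
```

Emit:
apply_moves(plan=[{"ax":0,"ay":0,"az":0,"dx":0.03,"dy":0,"dz":0,"claw":1},{"ax":0,"ay":0,"az":0,"dx":0.06,"dy":0,"dz":0,"claw":1},{"ax":0,"ay":0,"az":0,"dx":0.09,"dy":0,"dz":0,"claw":1},{"ax":0,"ay":0,"az":0,"dx":0.11,"dy":0,"dz":0,"claw":1},{"ax":0,"ay":0,"az":0,"dx":0.12,"dy":0,"dz":0,"claw":1},{"ax":0,"ay":0,"az":0,"dx":0.12,"dy":0,"dz":0,"claw":1},{"ax":0,"ay":0,"az":0,"dx":0.12,"dy":0,"dz":0,"claw":1},{"ax":0,"ay":0,"az":0,"dx":0.12,"dy":0,"dz":0,"claw":1}])

```text
time: 3.1
tcp_pos: [0.5811, -0.2263, 0.1133]
tcp_rot: [2.605, 1.567, -0.537]
ft_force: [-0.3, -0.9, 0.4]
gripper_width: 0.0854
```

```bash
cat > look.py <<'E'
import sys,cv2
import numpy as np
from workcell import manip
tag=sys.argv[1];b=[]
for n,a in zip(("top","scene"),sys.argv[2:]):
    s=manip.snapshot(n);u,v=map(int,a.split(","))
    b.append(cv2.resize(s["pixels"][v-50:v+50,u-50:u+50,::-1],(390,390),interpolation=2))
cv2.imwrite(f"pics/{tag}.png",np.clip(np.hstack(b)*1.5,0,255).astype(np.uint8))
E
python3 look.py p1 404,215 363,185; python3 st.py
```

```text
3.2 [ 0.581  -0.2261  0.1131] [[0.003, -0.0, -1.0], [-0.002, -1.0, 0.0], [-1.0, 0.002, -0.003]] [-0.51  0.42  1.52 -0.    1.2   1.06] [ 0.24  0.34 -0.56] [ 0.02 -0.03  0.01] 0.0854 0.008 [-5.000e-02 -4.438e+01 -2.640e+01 -0.000e+00 -1.000e-02 -0.000e+00]
```

View pics/p1.png

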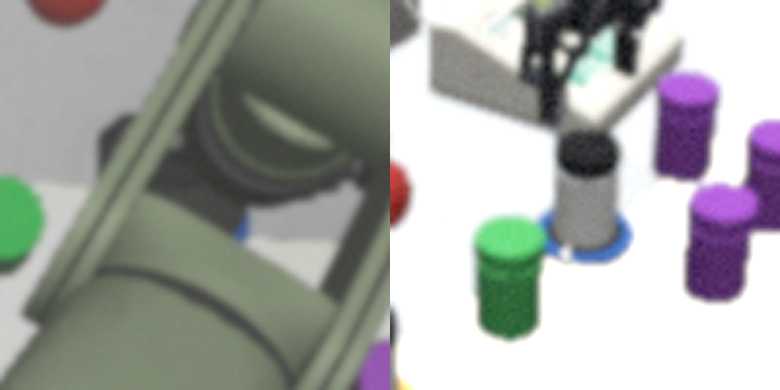

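Run:
```python
from h import *
s=dict(np.load("scene.npz"))
for P in[(.58,-.226,.113),(.58,-.183,.113),(.58,-.269,.113),(.58,-.226,.088)]:
    print(P,((proj(s,P)-[313,135])*3.9+[390,0]).round())
```

```text
(0.58, -0.226, 0.113) [[585. 113.]]
(0.58, -0.183, 0.113) [[551. 138.]]
(0.58, -0.269, 0.113) [[617.  89.]]
(0.58, -0.226, 0.088) [[583. 141.]]
```

Emit:
apply_moves(plan=[{"ax":0,"ay":0,"az":0,"dx":0.02,"dy":0,"dz":0,"claw":1},{"ax":0,"ay":0,"az":0,"dx":0.04,"dy":0,"dz":0,"claw":1},{"ax":0,"ay":0,"az":0,"dx":0.06,"dy":0,"dz":0,"claw":1},{"ax":0,"ay":0,"az":0,"dx":0.07,"dy":0,"dz":0,"claw":1},{"ax":0,"ay":0,"az":0,"dx":0.075,"dy":0,"dz":0,"claw":1},{"ax":0,"ay":0,"az":0,"dx":0.075,"dy":0,"dz":0,"claw":1},{"ax":0,"ay":0,"az":0,"dx":0.075,"dy":0,"dz":0,"claw":1}])

```text
time: 3.9
tcp_pos: [0.5808, -0.2258, 0.0374]
tcp_rot: [2.642, 1.569, -0.5]
ft_force: [-0.2, 0.4, -0.6]
gripper_width: 0.0853
```

```bash
python3 look.py p2 404,215 363,185; python3 st.py
```

```text
4.0 [ 0.5809 -0.2259  0.0376] [[0.002, 0.0, -1.0], [-0.001, -1.0, -0.0], [-1.0, 0.001, -0.002]] [-0.51  0.52  1.56 -0.    1.06  1.06] [-0.07 -0.72  1.01] [ 0.02  0.02 -0.  ] 0.0855 0.002 [  0.   -45.73 -23.87   0.     0.    -0.  ]
```

View pics/p2.png

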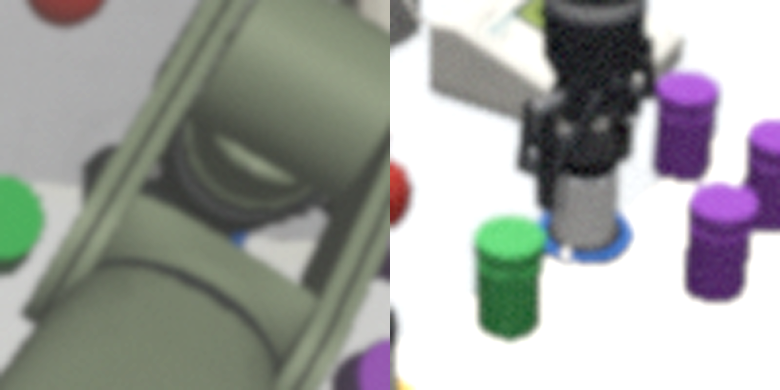

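The left finger is beside the canister (547,190 in the crop), and the canister is still upright on the blue stand. I'll close and check.

Emit:
apply_moves(plan=[{"ax":0,"ay":0,"az":0,"dx":0,"dy":0,"dz":0,"claw":0.3},{"ax":0,"ay":0,"az":0,"dx":0,"dy":0,"dz":0,"claw":0.3},{"ax":0,"ay":0,"az":0,"dx":0,"dy":0,"dz":0,"claw":0.3},{"ax":0,"ay":0,"az":0,"dx":0,"dy":0,"dz":0,"claw":0.3},{"ax":0,"ay":0,"az":0,"dx":0,"dy":0,"dz":0,"claw":0.3},{"ax":0,"ay":0,"az":0,"dx":0,"dy":0,"dz":0,"claw":0.3},{"ax":0,"ay":0,"az":0,"dx":0,"dy":0,"dz":0,"claw":0.3},{"ax":0,"ay":0,"az":0,"dx":0,"dy":0,"dz":0,"claw":0.3}], force=40)

```text
time: 4.8
tcp_pos: [0.5804, -0.2254, 0.037]
tcp_rot: [2.98, 1.57, -0.161]
ft_force: [-0.1, 2.5, 5.5]
gripper_width: 0.0493
```

```bash
python3 st.py
```

```text
4.8 [ 0.5804 -0.2254  0.037 ] [[0.001, 0.0, -1.0], [-0.0, -1.0, -0.0], [-1.0, 0.0, -0.001]] [-0.51  0.52  1.56  0.    1.06  1.06] [-0.09  2.53  5.49] [ 0.3   0.08 -0.01] 0.0493 0.002 [-8.500e-01 -4.301e+01 -2.284e+01 -2.900e-01 -4.400e-01 -3.000e-02]
```

Emit:
apply_moves(plan=[{"ax":0,"ay":0,"az":0,"dx":-0.005,"dy":0,"dz":0,"claw":0.3},{"ax":0,"ay":0,"az":0,"dx":-0.015,"dy":0,"dz":0,"claw":0.3},{"ax":0,"ay":0,"az":0,"dx":-0.027,"dy":0,"dz":0,"claw":0.3},{"ax":0,"ay":0,"az":0,"dx":-0.04,"dy":0,"dz":0,"claw":0.3},{"ax":0,"ay":0,"az":0,"dx":-0.05,"dy":0,"dz":0,"claw":0.3},{"ax":0,"ay":0,"az":0,"dx":-0.06,"dy":0,"dz":0,"claw":0.3},{"ax":0,"ay":0,"az":0,"dx":-0.065,"dy":0,"dz":0,"claw":0.3},{"ax":0,"ay":0,"az":0,"dx":-0.065,"dy":0,"dz":0,"claw":0.3},{"ax":0,"ay":0,"az":0,"dx":-0.065,"dy":0,"dz":0,"claw":0.3},{"ax":0,"ay":0,"az":0,"dx":-0.065,"dy":0,"dz":0,"claw":0.3},{"ax":0,"ay":0,"az":0,"dx":-0.065,"dy":0,"dz":0,"claw":0.3},{"ax":0,"ay":0,"az":0,"dx":-0.065,"dy":0,"dz":0,"claw":0.3}])

```text
time: 6.0
tcp_pos: [0.5796, -0.2252, 0.1007]
tcp_rot: [-0.518, 1.57, 2.623]
ft_force: [-0.2, 0.4, -5.8]
gripper_width: 0.0489
```

```bash
python3 look.py p3 404,215 363,185; for i in 1 2 3 4 5; do python3 - <<'E'
from workcell import manip
s=manip.snapshot("scene");o=manip.observe();print(o["time"],o["tcp_pos"].round(4),o["ft_force"].round(2),o["effort"].round(2))
E
done; python3 st.py
```

```text
6.15 [ 0.5799 -0.2254  0.1011] [ 0.37 -0.1  -4.38] [ 0.000e+00 -4.804e+01 -2.838e+01 -0.000e+00  1.000e-02 -0.000e+00]
6.2 [ 0.5799 -0.2254  0.1011] [ 0.55  0.01 -5.83] [ 0.000e+00 -4.804e+01 -2.839e+01 -0.000e+00  1.000e-02  0.000e+00]
6.25 [ 0.58   -0.2254  0.1012] [-0.5  -0.17 -4.79] [ 0.000e+00 -4.804e+01 -2.840e+01 -0.000e+00  1.000e-02 -0.000e+00]
6.3 [ 0.58   -0.2254  0.1013] [ 0.29  0.43 -5.52] [-0.000e+00 -4.805e+01 -2.841e+01 -0.000e+00  1.000e-02  0.000e+00]
6.35 [ 0.58   -0.2254  0.1013] [-0.42  0.58 -5.81] [-0.000e+00 -4.805e+01 -2.841e+01 -0.000e+00  1.000e-02  0.000e+00]
6.35 [ 0.58   -0.2254  0.1013] [[-0.0, 0.0, -1.0], [0.0, -1.0, -0.0], [-1.0, -0.0, 0.0]] [-0.51  0.43  1.53  0.    1.18  1.06] [-0.42  0.58 -5.81] [-0.02 -0.02  0.  ] 0.0491 0.002 [-0.000e+00 -4.805e+01 -2.841e+01 -0.000e+00  1.000e-02  0.000e+00]
```

View pics/p3.png

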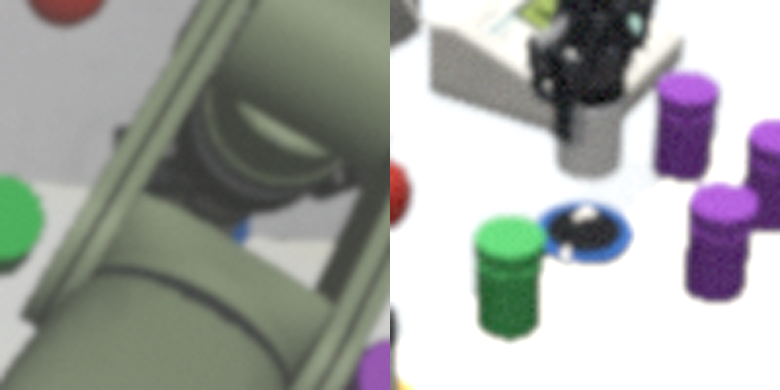

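A weighs about 5.3 N (~0.54 kg), so it is the heavy one. It hangs upright and the blue stand is bare below it at (587,232) in the crop. I'll set it back.

Emit:
apply_moves(plan=[{"ax":0,"ay":0,"az":0,"dx":0.01,"dy":0,"dz":0,"claw":0.3},{"ax":0,"ay":0,"az":0,"dx":0.025,"dy":0,"dz":0,"claw":0.3},{"ax":0,"ay":0,"az":0,"dx":0.04,"dy":0,"dz":0,"claw":0.3},{"ax":0,"ay":0,"az":0,"dx":0.05,"dy":0,"dz":0,"claw":0.3},{"ax":0,"ay":0,"az":0,"dx":0.057,"dy":0,"dz":0,"claw":0.3},{"ax":0,"ay":0,"az":0,"dx":0.061,"dy":0,"dz":0,"claw":0.3},{"ax":0,"ay":0,"az":0,"dx":0.063,"dy":0,"dz":0,"claw":0.3},{"ax":0,"ay":0,"az":0,"dx":0.0645,"dy":0,"dz":0,"claw":0.3},{"ax":0,"ay":0,"az":0,"dx":0.0645,"dy":0,"dz":0,"claw":0.3},{"ax":0,"ay":0,"az":0,"dx":0.0645,"dy":0,"dz":0,"claw":0.3},{"ax":0,"ay":0,"az":0,"dx":0.0645,"dy":0,"dz":0,"claw":0.3}])

```text
time: 7.45
tcp_pos: [0.5803, -0.2256, 0.0373]
tcp_rot: [2.603, 1.57, -0.539]
ft_force: [0.5, 0.7, -4.7]
gripper_width: 0.0489
```

```bash
python3 st.py
```

```text
7.45 [ 0.5803 -0.2256  0.0373] [[0.001, 0.0, -1.0], [-0.0, -1.0, -0.0], [-1.0, 0.0, -0.001]] [-0.51  0.52  1.56 -0.    1.06  1.06] [ 0.45  0.72 -4.68] [0.   0.03 0.03] 0.0489 0.002 [ -0.   -49.29 -26.14  -0.     0.    -0.  ]
```

Emit:
apply_moves(plan=[{"ax":0,"ay":0,"az":0,"dx":0.001,"dy":0,"dz":0,"claw":0.3},{"ax":0,"ay":0,"az":0,"dx":0.001,"dy":0,"dz":0,"claw":0.3},{"ax":0,"ay":0,"az":0,"dx":0.0015,"dy":0,"dz":0,"claw":0.3},{"ax":0,"ay":0,"az":0,"dx":0.0015,"dy":0,"dz":0,"claw":0.3}])

```text
time: 7.85
tcp_pos: [0.5804, -0.2256, 0.0369]
tcp_rot: [2.563, 1.57, -0.579]
ft_force: [-4.1, 2.7, 6.2]
gripper_width: 0.0488
```

```bash
python3 st.py
```

```text
7.85 [ 0.5804 -0.2256  0.0369] [[0.001, 0.0, -1.0], [-0.0, -1.0, -0.0], [-1.0, 0.0, -0.001]] [-0.51  0.52  1.56 -0.    1.06  1.06] [-4.08  2.66  6.22] [0.32 0.61 0.01] 0.0488 0.001 [-2.500e-01 -4.348e+01 -2.447e+01  3.000e-02 -1.290e+00 -1.000e-02]
```

Emit:
apply_moves(plan=[{"ax":0,"ay":0,"az":0,"dx":0,"dy":0,"dz":0,"claw":0.6},{"ax":0,"ay":0,"az":0,"dx":0,"dy":0,"dz":0,"claw":0.65},{"ax":0,"ay":0,"az":0,"dx":0,"dy":0,"dz":0,"claw":0.8},{"ax":0,"ay":0,"az":0,"dx":0,"dy":0,"dz":0,"claw":1},{"ax":0,"ay":0,"az":0,"dx":0,"dy":0,"dz":0,"claw":1},{"ax":0,"ay":0,"az":0,"dx":0,"dy":0,"dz":0,"claw":1},{"ax":0,"ay":0,"az":0,"dx":0,"dy":0,"dz":0,"claw":1},{"ax":0,"ay":0,"az":0,"dx":0,"dy":0,"dz":0,"claw":1}])

```text
time: 8.65
tcp_pos: [0.58, -0.2254, 0.0353]
tcp_rot: [2.426, 1.571, -0.716]
ft_force: [0.3, -0.6, 0.2]
gripper_width: 0.0852
```

```bash
python3 st.py; python3 look.py p4 404,215 363,185
```

```text
8.65 [ 0.58   -0.2254  0.0353] [[0.0, 0.0, -1.0], [-0.0, -1.0, -0.0], [-1.0, 0.0, -0.0]] [-0.51  0.52  1.56 -0.    1.06  1.06] [ 0.32 -0.64  0.23] [0.   0.01 0.05] 0.0852 0.002 [ -0.   -46.03 -23.96  -0.     0.    -0.  ]
```

View pics/p4.png

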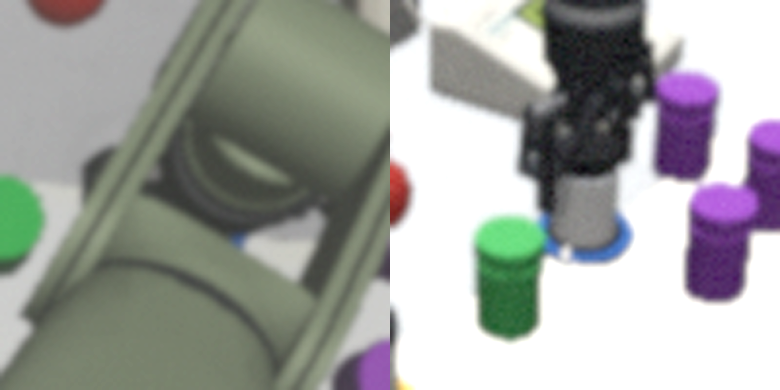

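The canister is back on the blue stand and released. Next I'll raise and go over B.

Emit:
apply_moves(plan=[{"ax":0,"ay":0,"az":0,"dx":-0.02,"dy":0,"dz":0,"claw":1},{"ax":0,"ay":0,"az":0,"dx":-0.05,"dy":0,"dz":0,"claw":1},{"ax":0,"ay":0,"az":0,"dx":-0.085,"dy":0,"dz":0,"claw":1},{"ax":0,"ay":0,"az":0,"dx":-0.11,"dy":0,"dz":0,"claw":1},{"ax":0,"ay":0,"az":0,"dx":-0.125,"dy":-0.03,"dz":0,"claw":1},{"ax":0,"ay":0,"az":0,"dx":-0.125,"dy":-0.07,"dz":0,"claw":1},{"ax":0,"ay":0,"az":0,"dx":-0.125,"dy":-0.11,"dz":0,"claw":1},{"ax":0,"ay":0,"az":0,"dx":-0.125,"dy":-0.15,"dz":0,"claw":1},{"ax":0,"ay":0,"az":0,"dx":-0.125,"dy":-0.19,"dz":0,"claw":1},{"ax":0,"ay":0,"az":0,"dx":-0.125,"dy":-0.23,"dz":0,"claw":1},{"ax":0,"ay":0,"az":0,"dx":-0.125,"dy":-0.25,"dz":0,"claw":1},{"ax":0,"ay":0,"az":0,"dx":-0.125,"dy":-0.2585,"dz":0,"claw":1}])

```text
time: 9.95
tcp_pos: [0.5797, 0.0353, 0.1603]
tcp_rot: [-1.381, 1.571, 1.764]
ft_force: [-0.3, -0.4, 0.4]
gripper_width: 0.0856
```

```bash
python3 st.py; python3 look.py p5 404,215 330,205
```

```text
9.95 [0.5797 0.0353 0.1603] [[-0.0, 0.003, -1.0], [0.0, -1.0, -0.003], [-1.0, -0.0, 0.0]] [-0.09  0.28  1.6   0.    1.26  1.48] [-0.31 -0.38  0.41] [ 0.05  0.03 -0.02] 0.0856 0.135 [ 3.200e-01 -4.007e+01 -2.735e+01  1.500e-01  2.000e-02 -3.000e-02]
```

View pics/p5.png

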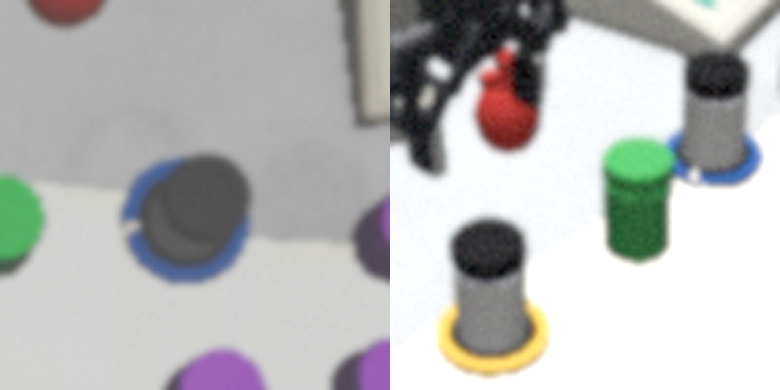

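A stands centred on the blue stand. Descending on B.

Emit:
apply_moves(plan=[{"ax":0,"ay":0,"az":0,"dx":0.0,"dy":0,"dz":0,"claw":1},{"ax":0,"ay":0,"az":0,"dx":0.02,"dy":0,"dz":0,"claw":1},{"ax":0,"ay":0,"az":0,"dx":0.045,"dy":0,"dz":0,"claw":1},{"ax":0,"ay":0,"az":0,"dx":0.07,"dy":0,"dz":0,"claw":1},{"ax":0,"ay":0,"az":0,"dx":0.09,"dy":0,"dz":0,"claw":1},{"ax":0,"ay":0,"az":0,"dx":0.105,"dy":0,"dz":0,"claw":1},{"ax":0,"ay":0,"az":0,"dx":0.115,"dy":0,"dz":0,"claw":1},{"ax":0,"ay":0,"az":0,"dx":0.122,"dy":0,"dz":0,"claw":1},{"ax":0,"ay":0,"az":0,"dx":0.122,"dy":0,"dz":0,"claw":1},{"ax":0,"ay":0,"az":0,"dx":0.122,"dy":0,"dz":0,"claw":1}])

```text
time: 11.05
tcp_pos: [0.5807, 0.0329, 0.039]
tcp_rot: [3.014, 1.569, -0.128]
ft_force: [0.5, -0.9, 0.1]
gripper_width: 0.0854
```

```bash
python3 st.py; python3 look.py p6 300,215 310,215
```

```text
11.05 [0.5807 0.0329 0.039 ] [[0.001, -0.0, -1.0], [-0.0, -1.0, 0.0], [-1.0, 0.0, -0.001]] [-0.09  0.44  1.67 -0.    1.03  1.48] [ 0.48 -0.86  0.06] [ 0.04 -0.04  0.  ] 0.0854 0.01 [-8.000e-02 -4.178e+01 -2.288e+01 -1.000e-02  2.000e-02 -0.000e+00]
```

View pics/p6.png

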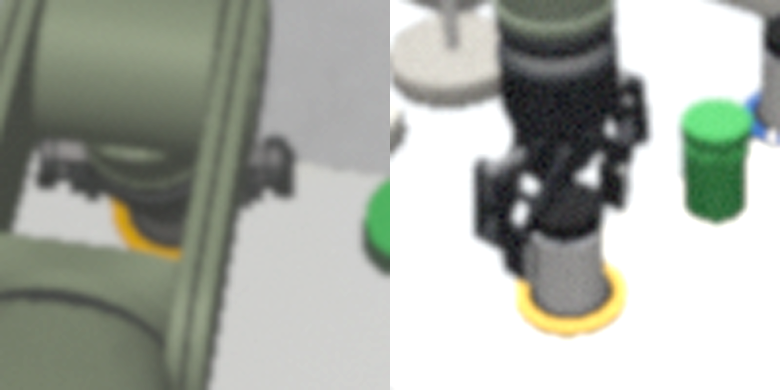

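Fingers straddle B (520,250 and 620,190 in the crop). Gripping and lifting.

Emit:
apply_moves(plan=[{"ax":0,"ay":0,"az":0,"dx":0,"dy":0,"dz":0,"claw":0.3},{"ax":0,"ay":0,"az":0,"dx":0,"dy":0,"dz":0,"claw":0.3},{"ax":0,"ay":0,"az":0,"dx":0,"dy":0,"dz":0,"claw":0.3},{"ax":0,"ay":0,"az":0,"dx":0,"dy":0,"dz":0,"claw":0.3},{"ax":0,"ay":0,"az":0,"dx":0,"dy":0,"dz":0,"claw":0.3},{"ax":0,"ay":0,"az":0,"dx":0,"dy":0,"dz":0,"claw":0.3},{"ax":0,"ay":0,"az":0,"dx":0,"dy":0,"dz":0,"claw":0.3},{"ax":0,"ay":0,"az":0,"dx":0,"dy":0,"dz":0,"claw":0.3}], force=40)

```text
time: 11.95
tcp_pos: [0.5806, 0.0331, 0.0391]
tcp_rot: [-3.113, 1.569, 0.029]
ft_force: [0.2, 1.7, 5.9]
gripper_width: 0.0494
```

Emit:
apply_moves(plan=[{"ax":0,"ay":0,"az":0,"dx":-0.005,"dy":0,"dz":0,"claw":0.3},{"ax":0,"ay":0,"az":0,"dx":-0.015,"dy":0,"dz":0,"claw":0.3},{"ax":0,"ay":0,"az":0,"dx":-0.027,"dy":0,"dz":0,"claw":0.3},{"ax":0,"ay":0,"az":0,"dx":-0.04,"dy":0,"dz":0,"claw":0.3},{"ax":0,"ay":0,"az":0,"dx":-0.05,"dy":0,"dz":0,"claw":0.3},{"ax":0,"ay":0,"az":0,"dx":-0.06,"dy":0,"dz":0,"claw":0.3},{"ax":0,"ay":0,"az":0,"dx":-0.065,"dy":0,"dz":0,"claw":0.3},{"ax":0,"ay":0,"az":0,"dx":-0.065,"dy":0,"dz":0,"claw":0.3},{"ax":0,"ay":0,"az":0,"dx":-0.065,"dy":0,"dz":0,"claw":0.3},{"ax":0,"ay":0,"az":0,"dx":-0.065,"dy":0,"dz":0,"claw":0.3},{"ax":0,"ay":0,"az":0,"dx":-0.065,"dy":0,"dz":0,"claw":0.3},{"ax":0,"ay":0,"az":0,"dx":-0.065,"dy":0,"dz":0,"claw":0.3}])

```text
time: 13.15
tcp_pos: [0.5796, 0.0331, 0.1027]
tcp_rot: [-0.095, 1.57, 3.047]
ft_force: [-0.2, 0.4, -1.7]
gripper_width: 0.0497
```

```bash
python3 look.py p7 300,215 310,215; for i in 1 2 3 4 5; do python3 - <<'E'
from workcell import manip
s=manip.snapshot("scene");o=manip.observe();print(o["time"],o["tcp_pos"].round(4),o["ft_force"].round(2),o["gripper_width"])
E
done
```

```text
13.3 [0.5799 0.0331 0.103 ] [ 0.27  0.22 -1.38] 0.0500381095699168
13.35 [0.58   0.0331 0.1032] [ 1.38 -0.46 -1.69] 0.04987533262030316
13.4 [0.5799 0.0331 0.1032] [-1.16  0.37 -2.06] 0.04966517029196377
13.45 [0.58   0.0331 0.1032] [-0.25 -0.29 -0.99] 0.04946118624272158
13.5 [0.58   0.0331 0.1033] [ 0.16 -0.58 -1.92] 0.04943231322751339
```

View pics/p7.png

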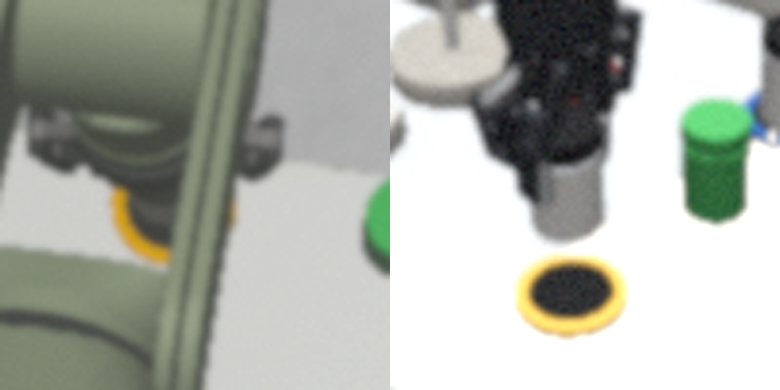

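B weighs ~1.6 N (light); it hangs over the bare yellow stand. Putting it back.

Emit:
apply_moves(plan=[{"ax":0,"ay":0,"az":0,"dx":0.01,"dy":0,"dz":0,"claw":0.3},{"ax":0,"ay":0,"az":0,"dx":0.025,"dy":0,"dz":0,"claw":0.3},{"ax":0,"ay":0,"az":0,"dx":0.04,"dy":0,"dz":0,"claw":0.3},{"ax":0,"ay":0,"az":0,"dx":0.05,"dy":0,"dz":0,"claw":0.3},{"ax":0,"ay":0,"az":0,"dx":0.057,"dy":0,"dz":0,"claw":0.3},{"ax":0,"ay":0,"az":0,"dx":0.061,"dy":0,"dz":0,"claw":0.3},{"ax":0,"ay":0,"az":0,"dx":0.063,"dy":0,"dz":0,"claw":0.3},{"ax":0,"ay":0,"az":0,"dx":0.065,"dy":0,"dz":0,"claw":0.3},{"ax":0,"ay":0,"az":0,"dx":0.065,"dy":0,"dz":0,"claw":0.3},{"ax":0,"ay":0,"az":0,"dx":0.065,"dy":0,"dz":0,"claw":0.3}])

```text
time: 14.5
tcp_pos: [0.5807, 0.033, 0.0391]
tcp_rot: [3.057, 1.569, -0.084]
ft_force: [-0.7, -0.0, 0.7]
gripper_width: 0.0496
```

```bash
python3 st.py
```

```text
14.5 [0.5807 0.033  0.0391] [[0.002, 0.0, -1.0], [-0.0, -1.0, -0.0], [-1.0, 0.0, -0.002]] [-0.09  0.44  1.67  0.    1.03  1.48] [-0.65 -0.01  0.73] [0.03 0.09 0.01] 0.0496 0.002 [-1.000e-02 -4.199e+01 -2.331e+01 -0.000e+00 -1.500e-01  0.000e+00]
```

Contact is made (z force now +0.7 N). Lowering another 0.5 mm, then releasing.

Emit:
apply_moves(plan=[{"ax":0,"ay":0,"az":0,"dx":0.0005,"dy":0,"dz":0,"claw":0.3},{"ax":0,"ay":0,"az":0,"dx":0.0005,"dy":0,"dz":0,"claw":0.3},{"ax":0,"ay":0,"az":0,"dx":0.0005,"dy":0,"dz":0,"claw":0.6},{"ax":0,"ay":0,"az":0,"dx":0.0005,"dy":0,"dz":0,"claw":0.65},{"ax":0,"ay":0,"az":0,"dx":0.0005,"dy":0,"dz":0,"claw":0.8},{"ax":0,"ay":0,"az":0,"dx":0.0005,"dy":0,"dz":0,"claw":1},{"ax":0,"ay":0,"az":0,"dx":0.0005,"dy":0,"dz":0,"claw":1},{"ax":0,"ay":0,"az":0,"dx":0.0005,"dy":0,"dz":0,"claw":1},{"ax":0,"ay":0,"az":0,"dx":0.0005,"dy":0,"dz":0,"claw":1}])

```text
time: 15.4
tcp_pos: [0.58, 0.0331, 0.0377]
tcp_rot: [-0.196, 1.571, 2.945]
ft_force: [-0.3, -0.1, -0.1]
gripper_width: 0.0855
```

```bash
python3 st.py
```

```text
15.4 [0.58   0.0331 0.0377] [[-0.0, -0.0, -1.0], [0.0, -1.0, 0.0], [-1.0, -0.0, 0.0]] [-0.09  0.45  1.67  0.    1.03  1.48] [-0.28 -0.12 -0.13] [-0.01  0.    0.05] 0.0855 0.001 [ -0.   -42.37 -23.24  -0.     0.    -0.  ]
```

Back to A.

Emit:
apply_moves(plan=[{"ax":0,"ay":0,"az":0,"dx":-0.02,"dy":0,"dz":0,"claw":1},{"ax":0,"ay":0,"az":0,"dx":-0.05,"dy":0,"dz":0,"claw":1},{"ax":0,"ay":0,"az":0,"dx":-0.085,"dy":0,"dz":0,"claw":1},{"ax":0,"ay":0,"az":0,"dx":-0.11,"dy":0,"dz":0,"claw":1},{"ax":0,"ay":0,"az":0,"dx":-0.125,"dy":0.03,"dz":0,"claw":1},{"ax":0,"ay":0,"az":0,"dx":-0.125,"dy":0.07,"dz":0,"claw":1},{"ax":0,"ay":0,"az":0,"dx":-0.125,"dy":0.11,"dz":0,"claw":1},{"ax":0,"ay":0,"az":0,"dx":-0.125,"dy":0.15,"dz":0,"claw":1},{"ax":0,"ay":0,"az":0,"dx":-0.125,"dy":0.19,"dz":0,"claw":1},{"ax":0,"ay":0,"az":0,"dx":-0.125,"dy":0.23,"dz":0,"claw":1},{"ax":0,"ay":0,"az":0,"dx":-0.125,"dy":0.25,"dz":0,"claw":1},{"ax":0,"ay":0,"az":0,"dx":-0.125,"dy":0.2585,"dz":0,"claw":1}])

```text
time: 16.6
tcp_pos: [0.5798, -0.2273, 0.1627]
tcp_rot: [-1.868, 1.571, 1.271]
ft_force: [0.5, 0.2, -1.0]
gripper_width: 0.0854
```

Emit:
apply_moves(plan=[{"ax":0,"ay":0,"az":0,"dx":0.0,"dy":0,"dz":0,"claw":1},{"ax":0,"ay":0,"az":0,"dx":0.0,"dy":0,"dz":0,"claw":1}])

```text
time: 16.8
tcp_pos: [0.58, -0.2238, 0.1625]
tcp_rot: [-1.161, 1.569, 1.982]
ft_force: [-0.1, -0.1, 0.4]
gripper_width: 0.0852
```

```bash
python3 st.py; python3 look.py p8 294,215 345,210
```

```text
16.8 [ 0.58   -0.2238  0.1625] [[-0.001, 0.001, -1.0], [0.001, -1.0, -0.001], [-1.0, -0.001, 0.001]] [-0.51  0.36  1.49  0.    1.29  1.06] [-0.14 -0.07  0.35] [ 0.02 -0.01  0.01] 0.0852 0.013 [-7.800e-01 -4.359e+01 -2.811e+01 -5.000e-02 -3.000e-02 -0.000e+00]
```

View pics/p8.png

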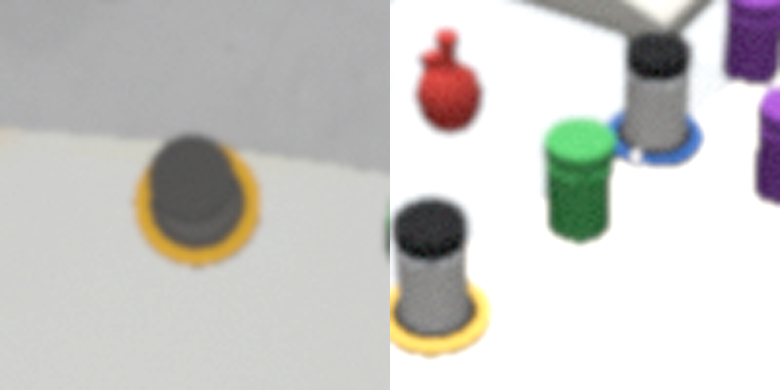

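B is centred on yellow, A on blue. Grasp A again.

Emit:
apply_moves(plan=[{"ax":0,"ay":0,"az":0,"dx":0.02,"dy":0,"dz":0,"claw":1},{"ax":0,"ay":0,"az":0,"dx":0.045,"dy":0,"dz":0,"claw":1},{"ax":0,"ay":0,"az":0,"dx":0.07,"dy":0,"dz":0,"claw":1},{"ax":0,"ay":0,"az":0,"dx":0.09,"dy":0,"dz":0,"claw":1},{"ax":0,"ay":0,"az":0,"dx":0.105,"dy":0,"dz":0,"claw":1},{"ax":0,"ay":0,"az":0,"dx":0.115,"dy":0,"dz":0,"claw":1},{"ax":0,"ay":0,"az":0,"dx":0.124,"dy":0,"dz":0,"claw":1},{"ax":0,"ay":0,"az":0,"dx":0.124,"dy":0,"dz":0,"claw":1},{"ax":0,"ay":0,"az":0,"dx":0.124,"dy":0,"dz":0,"claw":1}])

```text
time: 17.8
tcp_pos: [0.5805, -0.2256, 0.0394]
tcp_rot: [2.648, 1.57, -0.493]
ft_force: [-0.5, 0.2, -0.3]
gripper_width: 0.0855
```

Emit:
apply_moves(plan=[{"ax":0,"ay":0,"az":0,"dx":0,"dy":0,"dz":0,"claw":0.3},{"ax":0,"ay":0,"az":0,"dx":0,"dy":0,"dz":0,"claw":0.3},{"ax":0,"ay":0,"az":0,"dx":0,"dy":0,"dz":0,"claw":0.3},{"ax":0,"ay":0,"az":0,"dx":0,"dy":0,"dz":0,"claw":0.3},{"ax":0,"ay":0,"az":0,"dx":0,"dy":0,"dz":0,"claw":0.3},{"ax":0,"ay":0,"az":0,"dx":0,"dy":0,"dz":0,"claw":0.3},{"ax":0,"ay":0,"az":0,"dx":0,"dy":0,"dz":0,"claw":0.3},{"ax":0,"ay":0,"az":0,"dx":0,"dy":0,"dz":0,"claw":0.3}], force=60)

```text
time: 18.6
tcp_pos: [0.5809, -0.2257, 0.04]
tcp_rot: [2.767, 1.569, -0.375]
ft_force: [-1.0, 1.3, 6.6]
gripper_width: 0.0486
```

```bash
python3 st.py
```

```text
18.6 [ 0.5809 -0.2257  0.04  ] [[0.002, -0.0, -1.0], [-0.001, -1.0, 0.0], [-1.0, 0.001, -0.002]] [-0.51  0.51  1.56  0.    1.07  1.06] [-1.03  1.32  6.58] [ 0.25  0.03 -0.04] 0.0486 0.001 [-3.100e-01 -4.262e+01 -2.226e+01 -2.100e-01 -2.300e-01 -3.000e-02]
```

Emit:
apply_moves(plan=[{"ax":0,"ay":0,"az":0,"dx":-0.005,"dy":0,"dz":0,"claw":0.3},{"ax":0,"ay":0,"az":0,"dx":-0.015,"dy":0,"dz":0,"claw":0.3},{"ax":0,"ay":0,"az":0,"dx":-0.03,"dy":0,"dz":0,"claw":0.3},{"ax":0,"ay":0,"az":0,"dx":-0.05,"dy":0,"dz":0,"claw":0.3},{"ax":0,"ay":0,"az":0,"dx":-0.07,"dy":0,"dz":0,"claw":0.3},{"ax":0,"ay":0,"az":0,"dx":-0.09,"dy":0,"dz":0,"claw":0.3},{"ax":0,"ay":0,"az":0,"dx":-0.11,"dy":0,"dz":0,"claw":0.3},{"ax":0,"ay":0,"az":0,"dx":-0.13,"dy":0,"dz":0,"claw":0.3},{"ax":0,"ay":0,"az":0,"dx":-0.15,"dy":0,"dz":0,"claw":0.3},{"ax":0,"ay":0,"az":0,"dx":-0.165,"dy":0,"dz":0,"claw":0.3},{"ax":0,"ay":0,"az":0,"dx":-0.175,"dy":0,"dz":0,"claw":0.3},{"ax":0,"ay":0,"az":0,"dx":-0.18,"dy":0,"dz":0,"claw":0.3}])

```text
time: 19.8
tcp_pos: [0.5802, -0.2255, 0.22]
tcp_rot: [2.619, 1.569, -0.523]
ft_force: [-0.2, 0.6, -5.1]
gripper_width: 0.0483
```

Emit:
apply_moves(plan=[{"ax":0,"ay":0,"az":0,"dx":0,"dy":-0.01,"dz":0.001,"claw":0.3},{"ax":0,"ay":0,"az":0,"dx":0,"dy":-0.03,"dz":0.002,"claw":0.3},{"ax":0,"ay":0,"az":0,"dx":0,"dy":-0.055,"dz":0.004,"claw":0.3},{"ax":0,"ay":0,"az":0,"dx":0,"dy":-0.08,"dz":0.006,"claw":0.3},{"ax":0,"ay":0,"az":0,"dx":0,"dy":-0.105,"dz":0.008,"claw":0.3},{"ax":0,"ay":0,"az":0,"dx":0,"dy":-0.13,"dz":0.01,"claw":0.3},{"ax":0,"ay":0,"az":0,"dx":0,"dy":-0.155,"dz":0.012,"claw":0.3},{"ax":0,"ay":0,"az":0,"dx":0,"dy":-0.18,"dz":0.014,"claw":0.3},{"ax":0,"ay":0,"az":0,"dx":0,"dy":-0.205,"dz":0.016,"claw":0.3},{"ax":0,"ay":0,"az":0,"dx":0,"dy":-0.22,"dz":0.017,"claw":0.3},{"ax":0,"ay":0,"az":0,"dx":0,"dy":-0.23,"dz":0.018,"claw":0.3}])

```text
time: 20.9
tcp_pos: [0.5609, 0.0068, 0.2179]
tcp_rot: [-0.224, 1.569, 2.92]
ft_force: [-0.0, 0.3, -5.5]
gripper_width: 0.0485
```

```bash
python3 st.py
```

```text
20.9 [0.5609 0.0068 0.2179] [[-0.002, 0.002, -1.0], [0.0, -1.0, -0.002], [-1.0, -0.0, 0.002]] [-0.14  0.19  1.59  0.    1.36  1.43] [-0.    0.26 -5.52] [-0.01 -0.02  0.02] 0.0485 0.166 [ -0.13 -40.23 -31.25   0.13   0.07  -0.1 ]
```

Emit:
apply_moves(plan=[{"ax":0,"ay":0,"az":0,"dx":0,"dy":-0.015,"dz":0.002,"claw":0.3},{"ax":0,"ay":0,"az":0,"dx":0,"dy":-0.04,"dz":0.004,"claw":0.3},{"ax":0,"ay":0,"az":0,"dx":0,"dy":-0.065,"dz":0.006,"claw":0.3},{"ax":0,"ay":0,"az":0,"dx":0,"dy":-0.09,"dz":0.008,"claw":0.3},{"ax":0,"ay":0,"az":0,"dx":0,"dy":-0.115,"dz":0.01,"claw":0.3},{"ax":0,"ay":0,"az":0,"dx":0,"dy":-0.14,"dz":0.012,"claw":0.3},{"ax":0,"ay":0,"az":0,"dx":0,"dy":-0.165,"dz":0.014,"claw":0.3},{"ax":0,"ay":0,"az":0,"dx":0,"dy":-0.19,"dz":0.016,"claw":0.3},{"ax":0,"ay":0,"az":0,"dx":0,"dy":-0.21,"dz":0.018,"claw":0.3},{"ax":0,"ay":0,"az":0,"dx":0,"dy":-0.22,"dz":0.0185,"claw":0.3},{"ax":0,"ay":0,"az":0,"dx":0,"dy":-0.2265,"dz":0.0185,"claw":0.3},{"ax":0,"ay":0,"az":0,"dx":0,"dy":-0.2265,"dz":0.0185,"claw":0.3}])

```text
time: 22.1
tcp_pos: [0.5435, 0.2313, 0.2187]
tcp_rot: [1.216, 1.571, -1.925]
ft_force: [0.5, -0.3, -6.1]
gripper_width: 0.0487
```

Emit:
apply_moves(plan=[{"ax":0,"ay":0,"az":0,"dx":0.005,"dy":0,"dz":0,"claw":0.3},{"ax":0,"ay":0,"az":0,"dx":0.015,"dy":0,"dz":0,"claw":0.3},{"ax":0,"ay":0,"az":0,"dx":0.03,"dy":0,"dz":0,"claw":0.3},{"ax":0,"ay":0,"az":0,"dx":0.045,"dy":0,"dz":0,"claw":0.3},{"ax":0,"ay":0,"az":0,"dx":0.06,"dy":0,"dz":0,"claw":0.3},{"ax":0,"ay":0,"az":0,"dx":0.07,"dy":0,"dz":0,"claw":0.3},{"ax":0,"ay":0,"az":0,"dx":0.08,"dy":0,"dz":0,"claw":0.3},{"ax":0,"ay":0,"az":0,"dx":0.085,"dy":0,"dz":0,"claw":0.3},{"ax":0,"ay":0,"az":0,"dx":0.085,"dy":0,"dz":0,"claw":0.3}])

```text
time: 23.0
tcp_pos: [0.543, 0.231, 0.1328]
tcp_rot: [0.26, 1.569, -2.882]
ft_force: [-0.1, -1.1, -4.8]
gripper_width: 0.0482
```

```bash
python3 st.py;python3 look.py p9 215,220 270,265
```

```text
23.0 [0.543  0.231  0.1328] [[-0.002, 0.0, -1.0], [-0.0, -1.0, -0.0], [-1.0, 0.0, 0.002]] [ 0.26  0.33  1.59 -0.    1.21  1.83] [-0.14 -1.1  -4.76] [-0.01 -0.02 -0.  ] 0.0482 0.018 [ -0.06 -44.31 -29.17  -0.    -0.11  -0.  ]
```

View pics/p9.png

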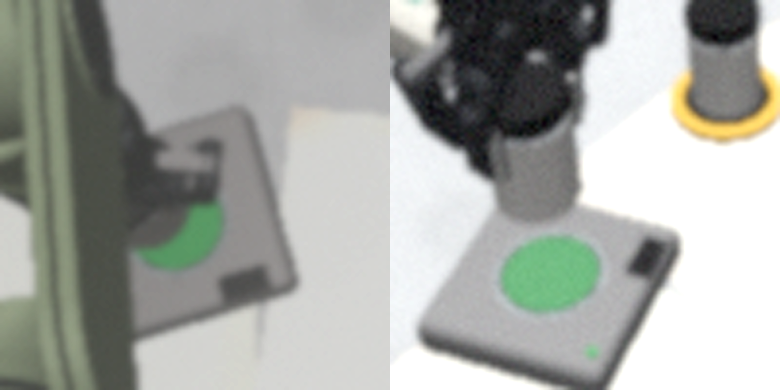

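The canister hangs upright above the window (550,273 in the scene crop). Lowering the last 4 cm.

Emit:
apply_moves(plan=[{"ax":0,"ay":0,"az":0,"dx":0.008,"dy":0,"dz":0,"claw":0.3},{"ax":0,"ay":0,"az":0,"dx":0.018,"dy":0,"dz":0,"claw":0.3},{"ax":0,"ay":0,"az":0,"dx":0.028,"dy":0,"dz":0,"claw":0.3},{"ax":0,"ay":0,"az":0,"dx":0.035,"dy":0,"dz":0,"claw":0.3},{"ax":0,"ay":0,"az":0,"dx":0.038,"dy":0,"dz":0,"claw":0.3},{"ax":0,"ay":0,"az":0,"dx":0.038,"dy":0,"dz":0,"claw":0.3},{"ax":0,"ay":0,"az":0,"dx":0.038,"dy":0,"dz":0,"claw":0.3},{"ax":0,"ay":0,"az":0,"dx":0.038,"dy":0,"dz":0,"claw":0.3},{"ax":0,"ay":0,"az":0,"dx":0.038,"dy":0,"dz":0,"claw":0.3}])

```text
time: 24.0
tcp_pos: [0.5439, 0.2312, 0.0964]
tcp_rot: [-2.873, 1.57, 0.268]
ft_force: [-0.4, 0.4, -5.4]
gripper_width: 0.0489
```

```bash
python3 st.py;python3 look.py p10 215,220 270,265
python3 - <<'E'
from h import *
s=dict(np.load("scene.npz"));t=dict(np.load("top.npz"))
im=cv2.imread("pics/p10.png");a=np.linspace(0,6.28,60)
for (x,y),z,r,c in(((.543,.231),.0615,.025,(0,0,255)),((.543,.231),.031,.03,(255,0,0)),((.579,.033),.088,.025,(0,0,255))):
    P=np.c_[x+r*np.cos(a),y+r*np.sin(a),z+0*a]
    for S,o,off in((s,(220,215),390),(t,(165,170),0)):
        q=(proj(S,P)-o)*3.9+[off,0]
        for u,v in q.round().astype(int):
            if off<=u<off+390: cv2.circle(im,(int(u),int(v)),1,c,-1)
cv2.imwrite("pics/p10o.png",im)
E
```

```text
24.0 [0.5439 0.2312 0.0964] [[0.001, -0.0, -1.0], [0.0, -1.0, 0.0], [-1.0, -0.0, -0.001]] [0.26 0.38 1.62 0.   1.14 1.83] [-0.39  0.37 -5.35] [-0.02 -0.01 -0.09] 0.0489 0.002 [ -0.   -45.06 -27.73   0.     0.     0.  ]
```

View pics/p10o.png

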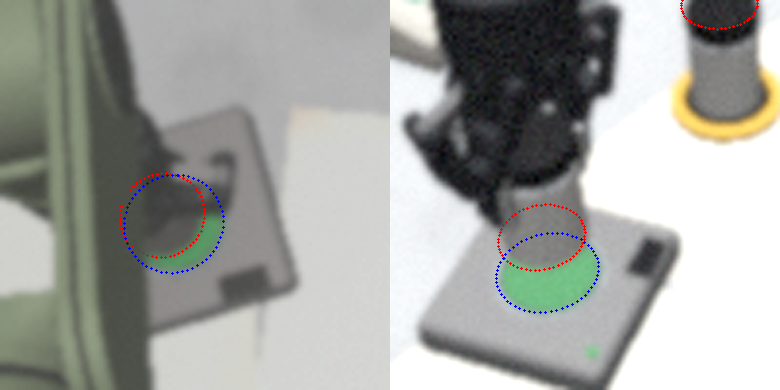

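The underside matches the predicted circle (z≈0.062–0.064), concentric with the window. One last full look before handing in.

```bash
python3 - <<'E'
from workcell import manip
import cv2
s=manip.snapshot("scene"); cv2.imwrite("pics/f.png",s["pixels"][130:330,160:480,::-1].repeat(2,0).repeat(2,1))
for q in["glass_beaker","red_bulb","bench_timer"]: print(q,[d["location"] for d in manip.recognise("scene",q)][:1])
E
python3 st.py
```

```text
glass_beaker [[261.7, 293.9]]
red_bulb [[306.8, 184.2]]
bench_timer [[201.2, 262.2]]
24.3 [0.5435 0.2311 0.0959] [[0.0, 0.0, -1.0], [0.0, -1.0, -0.0], [-1.0, -0.0, -0.0]] [ 0.26  0.38  1.62 -0.    1.14  1.83] [ 0.41  0.58 -5.21] [ 0.03 -0.03 -0.01] 0.0487 0.003 [  0.   -45.19 -27.79   0.     0.     0.  ]
```

View pics/f.png

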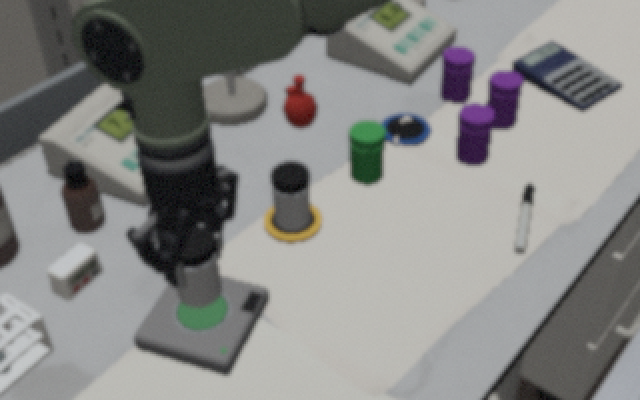

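```bash
python3 -c "
from workcell import manip
print(manip.close_job())"
```

```text
the job is handed in; nothing more can be done
None
```

I lifted both canisters and put each back on its own stand. The canister from the blue stand weighed about 5.3 N and the one from the yellow stand about 1.6 N, so the blue one is the heavier. I then took the blue one to the reader and handed in at 24.3 s while still holding it.

- **Held canister:** it is upright and still at x 0.5435, y 0.231. That is within about 1 mm of the window centre I measured. Its underside is roughly 3 to 3.3 cm above the window, and the force reading (about -5.2 N) is just its weight.
- **Light canister:** the last picture shows it upright, released and centred on the yellow stand.
- **Bystanders:** the red bulb and the timer were within a few pixels of where they started. The beaker was hidden behind the gripper in the last picture. The detector's beaker hit there (262,294) was really the reader window, so I could not check the beaker by sight. No commanded path went near it.

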